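# Close the push-and-turn cap of the leather cleaner flask

### The job

Put the loose push-and-turn cap back on the neck of the leather cleaner flask and lock it: press it down against the springy seal and turn it clockwise until its lugs have caught under the neck's lugs, then let go so that it stays down, level and locked. Go by feel and never force it (no more than about 20 N of push and 0.4 N m of twist), and leave the jar, the sanding block and the brush where they are.

Things in the scene. Friction and masses are not known exactly. Their poses are not given: they have to be found in the camera images.
- cap_center (a point): Loose grey ribbed round cap, mouth down on the bench: 54 mm across (55 over the ribs), 36 mm high, about 60 g. Point on its axis half-way up (18 mm above the rim, 18 mm below the flat top); z up along the axis. Let go and locked, it is 9 mm above neck; put on but not locked, the seal floats it at about 15 mm; standing blocked on the neck's lugs, 17 mm.
- cap: The same cap, origin at the centre of its rim. Bore 45 mm. Inside, 1 to 5 mm above the rim, three lugs 6 mm wide, 120 degrees apart, leaving 32.6 mm between tips. Which way they point is hidden and not given.
- neck (a point): On the neck's axis at the TOP of its three lugs, 125 mm above the bench; z up. The white neck is 29.6 mm wide; its lugs, 120 degrees apart, reach 39 mm diameter, 4 mm thick, each over 52 degrees. Bearing not given: find by feel. A cap put on at random more often lands on them than in a gap (47 degrees of play); if blocked, press lightly and turn anticlockwise (up to 73 degrees) until it drops.
- notch_level (a point): On the axis 4 mm below neck, the lugs' underside. Under each lug, met going clockwise seen from above: a tooth hanging 2 mm lower (13 degrees), a notch (28 degrees), a stop that ends the turn. To pass the tooth the cap's centre must be under 7 mm above neck (8 to 9 N); hard bottom at 4 mm. From just past a tooth 30 to 55 degrees clockwise reach the stop; from anywhere in a gap at most 90.
- neck_top (a point): Top of the rigid neck on the axis, 16 mm above neck; the last 10 mm taper from 29.6 to 20 mm as lead-in. A springy rubber seal 14 mm wide stands 11 mm out of it and pushes the cap up with 1 N per mm: first touched with the cap's centre 15 mm above neck, about 6 N when locked, 11 N at the hard bottom.
- flask: Aluminium flask, 72 mm wide, held upright in a wooden block 120 x 120 x 30 mm screwed to the bench; a rubber ring lets it twist a little under load and spring back (4 N m per rad). Origin on the bench under the neck's axis. Its shoulder falls away from 31 mm below neck. A lug breaks when cap-to-flask contact forces add up to over 50 N (20 N of push with 0.4 N m is safe).
- dye_jar_center (a point): Closed amber jar, 56 mm wide, 70 mm high, loose bystander; point at its centre, half-way up.
- sanding_block: Dark wooden sanding block 50 x 90 x 30 mm, loose bystander; origin under its centre.
- glue_brush: Brush 170 mm long lying on the bench, loose bystander; origin on the bench under it, x along it.
Things that resemble listed ones, but are neither listed nor needed, are in the scene too. What is shaped like the cap but pink is not meant.

How it is judged:
At the end, for the whole second after the job is handed in: The cap is on the neck and locked: let go and at rest, upright within 4 degrees, within 3 mm of the neck's axis, its centre 7.9 to 11 mm above the top of the neck's lugs (caught in the notches; an unlocked cap is pushed up to about 15 mm) (z of cap_center in the frame of neck between 0.0079 and 0.011 m and horizontal distance between cap_center and neck below 0.003 m and angle between cap_center's own z axis and vertical below 0.07 rad and linear speed of cap below 0.01 m/s); the robot touches nothing.
It fails at once if the cap is forced against the flask (contact forces adding up to over 50 N) (contact force between cap and flask above 50 N).
It fails at once if a bystander is moved by more than 30 mm (distance of any of dye_jar_center, sanding_block, glue_brush from where it was at the start of the episode above 0.03 m).
It also fails if it takes over 72 s, if anything falls off the work surface, if the arm or the gripper's body presses on something with over 40 N, if the wrist force passes 120 N, or if a joint passes its speed limit or range.

### The arm

A 6-joint arm with a two-finger parallel gripper is mounted at the origin on the work surface. World frame = base frame: x ahead of the robot, y to its left, z up, the work surface at z = 0. Lengths are in m, angles in rad, forces in N, time in s.
With the tool pointing down it reaches from about 0.375 to 0.825 m from the base axis. Payload 5.5 kg.
Tool frame: the origin (TCP) lies at the very end of the fingers, on their centre line; the grasp point (between the pads) lies 19 mm behind it; y points along the fingers, z is the direction in which the jaws open and shut, and the axes are right-handed (so a half turn about y gives the same grasp; the last joint's range is limited). The gripper opens to 85 mm and grips with 20 to 120 N. Pads are 22 mm wide; open, the fingers measure 114 mm over their backs; the gripper's body (76 mm by 85 mm) begins 54 mm behind the grasp point. The pads swing forward as they close: fully open they stand 13 mm farther back than shut.
Start: joints at [1.336, 0.314, -0.047, 1.21, 0, 1.571], TCP at [0.14, 0.584, 0.231] pointing down, gripper open.
Joint ranges: [-2.67, 2.67], [-0.69, 1.73], [-1.03, 1.25], [-2.08, 2.16], [-1.42, 1.45], [-3.14, 3.14]. Speed limits (rad/s): [2.39, 2.39, 3.01, 3.14, 3.14, 3.14].

### API

Orientations are given as a rotation vector (axis times angle).
In Python, from cell import env gives the robot as it stands. The module is installed in compiled form; this text tells all that it offers.
- The arm moves only by the tool send_rows, never from a script. Its argument "deltas" is text: rows parted by semicolons, each of 5 numbers parted by spaces: the opening in per cent of the stroke, from 0 (shut) to 100 (fully open), then the shift along the tool's x, y, z in m, then the turn about the tool's y in degrees. A call has 1 to 10 rows; each row shifts and turns the pose as measured when the row begins, along the tool's axes as they then stand; what a row does not reach is not made up. A row lasts 1/10 s, in which the tool goes at most 50 mm and 8.59 degrees, less where a joint would pass 70% of its speed; a pose out of reach is approached as far as the arm can. A call with a gripper value outside its range is refused whole. The fingers move at their own pace and stop on an object; "grip_force" is the grip in N (left out, the last holds). Time passes only in rows, so rows that do not move let the fingers close. It gives the time, the measured TCP pose, the force and the opening at its end, in the units of the state.
- env.get_state(): the state, without advancing time (a new reading comes with each control period).
- env.read_camera(name): name is "scene" or "top"; returns the picture (420x560x3 uint8, red, green, blue); there is no depth.
- env.camera_params(name): a dict with "intrinsics" (3x3 intrinsics, pixels), "dist_coeffs" ([k1, k2, p1, p2, k3] as OpenCV has them; the pictures are not rectified), "rvec" (rotation vector, rad) and "tvec" (3), from world to camera coordinates, as OpenCV has them. Camera axes: x right, y down, z forward; pixel columns grow to the right and rows downward; lengths in m; the calibration is good to about 2 mm. A picture is of the moment at which its call begins. camera_params takes no time and is no camera call.
- env.sign_off(): hands the job in, once; it reports no verdict.
Trained networks look in the newest picture that a camera, given by its name, has taken for a name from the list of things; names that differ only in an ending like _2 or _b are one class to them, and where a whole thing is asked for, a point or a joint stands for the part that bears it (a point fixed in the world has none). Each returns a list of dicts, best first, with "confidence" (0 to 1); they miss things now and then, are a little off and sometimes report something else, mostly with a low value. They report only what shows in the picture. A call takes as long as a camera call. They do not tell look-alikes from the thing itself.
- env.search_frame(camera, name): "box" ([left, top, right, bottom] in pixels, round what is visible of it).
The state is a dict: "time_s": time; "joint_positions": joint angles; "joint_vel": joint speeds; "effort": joint torques, N m; "tcp_pos": TCP position; "orientation": TCP orientation; "force": force on the tool from outside, world axes, zero at the start; "torque": the same for the moment, N m; "grip_width": opening from 0.0 (shut) to 1.0 (fully open).
Only numpy, scipy, OpenCV 4.12 (cv2) and the standard library are available. Lean on these libraries where they do the work, as an engineer would, in place of code of your own. Each camera call takes 0.05 s, during which the arm holds its last target. There are 200 camera calls.

## Working session

There is one attempt and no reset: what is moved stays moved. The work goes in short steps, Python scripts to look and compute and a tool call to move; the robot and the scene stay as the last step left them, time stands still between calls to the robot, and variables do not carry over. Pictures are saved under pics/ and viewed, about 8 in all and at most 12, crops included, and the job is handed in when it is done.

Besides the shell and the picture viewer there is one more tool, called after "Emit:" by a JSON object that holds its "name" and its "arguments". send_rows: Moves the arm, as the interface text tells. Its arguments: {"type":"object","properties":{"deltas":{"type":"string"},"grip_force":{"type":"number"}},"required":["deltas"]}

```bash
mkdir -p pics
cat > h.py <<'E'
import numpy as np, cv2
from cell import env
def cam(n):
    p=env.camera_params(n); return [np.array(p[k],float) for k in("intrinsics","dist_coeffs","rvec","tvec")]
def ray(n,uv):
    K,d,r,t=cam(n); R=cv2.Rodrigues(r)[0]
    q=cv2.undistortPoints(np.array([[uv]],float),K,d)[0,0]
    return -R.T@t.ravel(), R.T@np.array([q[0],q[1],1.])
def atz(n,uv,z):
    c,v=ray(n,uv); return c+v*(z-c[2])/v[2]
def proj(n,P):
    K,d,r,t=cam(n); return cv2.projectPoints(np.array(P,float).reshape(-1,1,3),r,t,K,d)[0][:,0]
def save(n,f,s=1,box=None):
    im=env.read_camera(n)[:,:,::-1]
    if box: im=im[box[1]:box[3],box[0]:box[2]]
    cv2.imwrite(f,cv2.resize(im,None,fx=s,fy=s)); return im
E
python3 - <<'E'
from h import *
print(env.get_state())
for c in("scene","top"):
    save(c,f"pics/{c}0.png",1.4)
    print(c,cam(c)[0].tolist(),ray(c,(280,210)))
    for n in("cap_center","neck","flask","dye_jar_center","sanding_block","glue_brush"):
        print(n,[(np.round(b["box"],1).tolist(),round(b["confidence"],2)) for b in env.search_frame(c,n)[:3]])
E
```

```text
{'time_s': 0.0, 'joint_positions': array([ 1.33601472e+00,  3.14220599e-01, -4.80739938e-02,  1.21019175e+00,
       -3.06261679e-05,  1.57077225e+00]), 'joint_vel': array([-0.00131132, -0.00087847,  0.00086433,  0.0009201 ,  0.00088597,
       -0.00049216]), 'effort': array([-7.49280644e-04, -5.39597368e+01,  3.39745975e+01,  1.94293284e-02,
       -1.65436873e-04, -8.31620895e-06]), 'tcp_pos': array([0.13945499, 0.5829798 , 0.23044004]), 'orientation': array([-1.56461101,  0.18447596, -0.18421223]), 'force': array([ 0.13291377, -0.18529076, -0.83850404]), 'torque': array([-0.06222801, -0.01102889, -0.02908225]), 'grip_width': 0.9995431076375977}
scene [[380.9899658285845, 0.0, 280.65773515005566], [0.0, 380.9899658285845, 211.5340713651881], [0.0, 0.0, 1.0]] (array([ 1.03817676, -0.06845109,  0.69046784]), array([-0.64416357,  0.0201711 , -0.7646343 ]))
cap_center [([203.7, 181.9, 227.0, 210.6], 0.95), ([132.8, 223.9, 162.3, 249.7], 0.9), ([183.1, 217.0, 206.9, 243.6], 0.57)]
neck [([388.6, 186.1, 423.9, 235.3], 0.68)]
flask [([389.5, 179.6, 424.6, 234.6], 0.9)]
dye_jar_center [([292.1, 288.1, 326.6, 331.2], 0.6)]
sanding_block [([166.8, 285.9, 194.1, 371.4], 0.66), ([289.5, 182.8, 324.5, 209.1], 0.63)]
glue_brush [([168.2, 285.9, 191.5, 369.8], 0.76)]
top [[519.4559862331577, 0.0, 281.77060204868985], [0.0, 519.4559862331577, 204.67936613751328], [0.0, 0.0, 1.0]] (array([ 0.37040399, -0.05979812,  1.19090948]), array([ 0.17109661,  0.01394511, -0.98521471]))
cap_center [([335.8, 262.5, 363.9, 290.1], 0.8), ([396.1, 209.6, 426.5, 234.2], 0.77), ([354.5, 214.5, 381.2, 238.9], 0.7)]
neck [([139.4, 219.1, 177.3, 249.8], 0.86), ([355.5, 101.6, 375.0, 172.3], 0.16)]
flask [([143.6, 214.7, 180.5, 252.1], 0.64)]
dye_jar_center [([251.6, 130.5, 270.7, 158.5], 0.83)]
sanding_block [([235.4, 261.7, 273.0, 289.8], 0.66), ([143.3, 219.9, 179.9, 249.1], 0.26)]
glue_brush [([357.3, 100.2, 376.5, 175.2], 0.85)]
```

View pics/scene0.png

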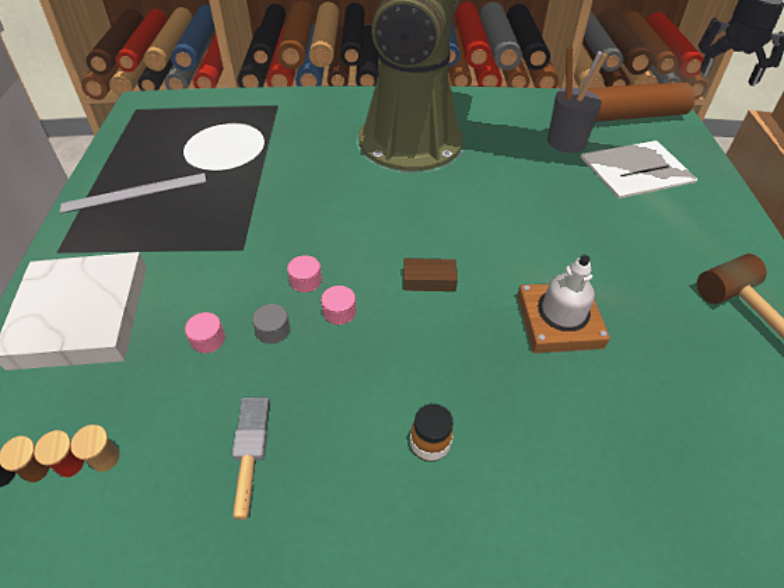

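View pics/top0.png

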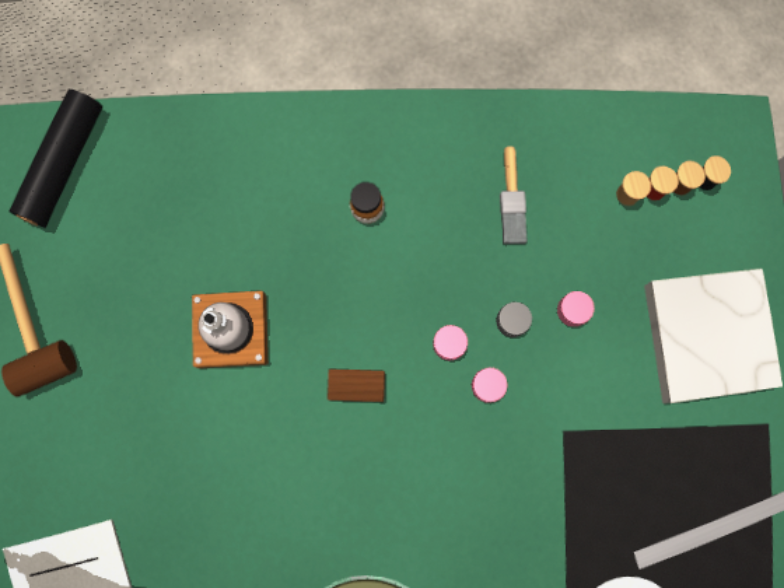

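The scene picture shows the grey cap at (194,231) px with three pink look-alikes around it, and the flask at about (406,210). In the top view the cap is at (368,227), the flask base at (164,235) and its dark seal tip at (149,227). Next I'll take measurements.

Run:
```python
from h import *
a=save("top","pics/a.png",1,(135,205,190,260)); b=save("scene","pics/b.png",1,(365,175,440,250))
cv2.imwrite("pics/crop1.png",np.hstack([cv2.resize(a,(396,396),interpolation=cv2.INTER_CUBIC),cv2.resize(b,(396,396),interpolation=cv2.INTER_CUBIC)]))
for n,box in(("top",(340,90,430,300)),("scene",(120,170,250,260))):
    im=env.read_camera(n)[:,:,::-1]; hsv=cv2.cvtColor(im,cv2.COLOR_BGR2HSV)
    s=hsv[...,1];h=hsv[...,0];v=hsv[...,2]
    g=((s<60)&(v>60)&(v<200)).astype(np.uint8); p=((h>150)&(s>60)&(v>100)).astype(np.uint8)
    for nm,m in(("grey",g),("pink",p)):
        mm=np.zeros_like(m); x0,y0,x1,y1=box; mm[y0:y1,x0:x1]=m[y0:y1,x0:x1]
        k,l,st,ce=cv2.connectedComponentsWithStats(mm)
        for i in range(1,k):
            if st[i,4]>150: print(n,nm,st[i].tolist(),ce[i].round(1).tolist(),"z36",atz(n,ce[i],.036).round(4),"z18",atz(n,ce[i],.018).round(4))
print("jar",atz("top",(366/1.4,197/1.4),.07).round(3),"block",atz("top",(356/1.4,385/1.4),.03).round(3))
# base block corner screws
print([atz("top",(u/1.4,w/1.4),.03).round(4).tolist() for u,w in((196,299),(261,296),(258,358),(197,361))])
```

```text
top grey [357, 136, 20, 38, 504] [366.7, 157.7] z36 [ 0.692  -0.2443  0.036 ] z18 [ 0.6971 -0.2471  0.018 ]
top grey [355, 216, 25, 24, 457] [367.6, 227.1] z36 [ 0.5304 -0.2403  0.036 ] z18 [ 0.5329 -0.2432  0.018 ]
top pink [398, 208, 26, 25, 504] [410.9, 220.1] z36 [ 0.5454 -0.34    0.036 ] z18 [ 0.5481 -0.3444  0.018 ]
top pink [340, 263, 22, 24, 455] [350.0, 274.6] z36 [ 0.4244 -0.1979  0.036 ] z18 [ 0.4252 -0.2001  0.018 ]
scene grey [180, 217, 27, 29, 616] [193.3, 230.8] z36 [ 0.5439 -0.2388  0.036 ] z18 [ 0.5303 -0.2435  0.018 ]
scene pink [205, 183, 25, 26, 515] [217.1, 195.1] z36 [ 0.4405 -0.1965  0.036 ] z18 [ 0.4241 -0.2     0.018 ]
scene pink [229, 204, 21, 28, 494] [240.1, 217.4] z36 [ 0.5076 -0.1398  0.036 ] z18 [ 0.493  -0.1418  0.018 ]
scene pink [132, 223, 29, 29, 624] [146.1, 237.0] z36 [ 0.5601 -0.3388  0.036 ] z18 [ 0.5469 -0.3463  0.018 ]
jar [ 0.724 -0.003  0.07 ] block [0.425 0.015 0.03 ]
[[0.5658, 0.2793, 0.03], [0.5702, 0.1706, 0.03], [0.4689, 0.173, 0.03], [0.4638, 0.2736, 0.03]]
```

View pics/crop1.png

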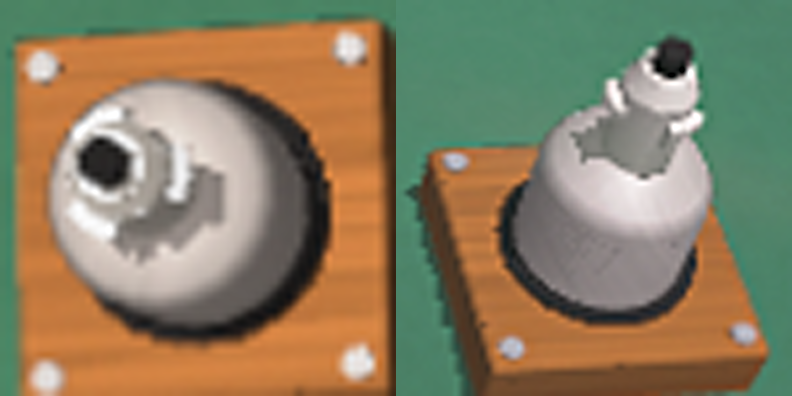

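The crop shows three white lugs around the neck in the top view, at about (183,172), (98,122) and (92,220), with the seal at (105,163). In the scene view the seal is at (672,58).

```bash
cat >> h.py <<'E'
from scipy.spatial.transform import Rotation as Ro
def tool():
    s=env.get_state(); return s,np.array(s["tcp_pos"]),Ro.from_rotvec(s["orientation"]).as_matrix()
def go(x,y,z):
    s,p,R=tool(); d=R.T@(np.array([x,y,z])-p)
    print("t",round(s["time_s"],2),"tcp",p.round(4),"delta tool",d.round(4),"ang",np.degrees(np.arctan2(R[1,2],R[0,2])).round(1),"tilt",R[2].round(4),"F",s["force"].round(2),"T",s["torque"].round(3),"j",s["joint_positions"].round(2),"g",round(s["grip_width"],3))
E
python3 - <<'E'
from h import *
T=lambda x,y:(135+x/7.2-.5,205+y/7.2-.5)
S=lambda x,y:(365+(x-396)/5.28-.5,175+y/5.28-.5)
for z in(.148,.152): print(z,atz("top",T(105,163),z).round(4),atz("scene",S(672,56),z).round(4))
L=[atz("top",T(*q),.125) for q in((183,172),(98,122),(92,220))]
print(np.round(L,4)); 
print("two scene lugs",[atz("scene",S(*q),.123).round(4) for q in((613,97),(686,122))])
# triangulate seal
c1,v1=ray("top",T(105,163));c2,v2=ray("scene",S(672,56))
A=np.stack([v1,-v2],1);s=np.linalg.lstsq(A,c2-c1,rcond=None)[0];print(c1+s[0]*v1,c2+s[1]*v2)
# project model
from math import pi
for c in("top","scene"):
  print(c,proj(c,[[.5,.2,.152]]))
go(.531,-.243,.10)
print(tool()[2].round(3))
E
```

```text
0.148 [0.5176 0.2244 0.148 ] [0.5176 0.2225 0.148 ]
0.152 [0.517  0.2233 0.152 ] [0.5215 0.2204 0.152 ]
[[0.5181 0.2072 0.125 ]
 [0.5329 0.2332 0.125 ]
 [0.5041 0.2339 0.125 ]]
two scene lugs [array([0.5158, 0.2064, 0.123 ]), array([0.529 , 0.2325, 0.123 ])]
[0.51756496 0.22435591 0.14803089] [0.51718832 0.2227853  0.14754979]
top [[159.91162565 235.36732596]]
scene [[404.45538634 177.46071222]]
t 0.9 tcp [0.1396 0.5835 0.2313] delta tool [ 0.573   0.1313 -0.7128] ang 76.5 tilt [-0. -1.  0.] F [0.31 0.   0.03] T [-0.029  0.001 -0.029] j [ 1.34  0.31 -0.05  1.21  0.    1.57] g 1.0
[[ 0.973 -0.     0.233]
 [-0.233  0.     0.973]
 [-0.    -1.     0.   ]]
```

Emit:
{"name": "send_rows", "arguments": {"deltas": "100 0.041 0 -0.0163 0;100 0.041 0 -0.0163 0;100 0.041 0 -0.0163 0;100 0.041 0 -0.0163 0;100 0.041 0 -0.0163 0;100 0.041 0 -0.0163 0;100 0.041 0 -0.0163 0;100 0.041 0 -0.0163 0;100 0.041 0 -0.0163 0;100 0.041 0 -0.0163 0"}}

```text
time_s: 1.9
tcp_pos: [0.5102, 0.3263, 0.2315]
orientation: [-1.559, 0.174, -0.176]
force: [-0.2, -0.0, 0.2]
grip_width: 0.999
```

Emit:
{"name": "send_rows", "arguments": {"deltas": "100 0.013 0 -0.045 0;100 0.013 0 -0.045 0;100 0.013 0 -0.045 0;100 0.013 0 -0.045 0;100 0.013 0 -0.045 0;100 0.013 0 -0.045 0;100 0.013 0 -0.045 0;100 0.013 0 -0.045 0;100 0.013 0 -0.045 0;100 0.013 0 -0.045 0"}}

```text
time_s: 2.9
tcp_pos: [0.5422, -0.1582, 0.2288]
orientation: [-1.558, 0.169, -0.179]
force: [1.3, -0.6, 0.1]
grip_width: 0.997
```

```bash
python3 -c "
from h import *
go(.531,-.243,.1)"
```

```text
t 2.9 tcp [ 0.5422 -0.1582  0.2288] delta tool [ 0.0071  0.1283 -0.0859] ang 77.3 tilt [ 0.0056 -1.      0.0063] F [ 1.34 -0.64  0.06] T [ 0.018 -0.026  0.017] j [-0.29  0.24 -0.15  1.18  0.01 -0.07] g 0.997
```

Emit:
{"name": "send_rows", "arguments": {"deltas": "100 0.002 0 -0.028 0;100 0.002 0 -0.028 0;100 0.002 0.01 -0.028 0;100 0 0.03 0 5;100 0 0.03 0 5;100 0 0.03 0 5;100 0 0.015 0 5;100 0 0.01 0 5;100 0 0 0 5;100 0 0 0 0"}}

```text
time_s: 3.9
tcp_pos: [0.5297, -0.2544, 0.0992]
orientation: [-1.479, 0.601, -0.616]
force: [0.5, 0.7, 0.6]
grip_width: 1.001
```

```bash
python3 -c "
from h import *
go(.531,-.243,.004)"
```

```text
t 3.9 tcp [ 0.5297 -0.2544  0.0992] delta tool [-0.0077  0.0952  0.0082] ang 45.4 tilt [ 0.0065 -0.9999  0.0082] F [0.48 0.7  0.57] T [-0.008 -0.001  0.001] j [-0.45  0.37 -0.29  0.91  0.01  0.33] g 1.001
```

Emit:
{"name": "send_rows", "arguments": {"deltas": "100 -0.0077 0 0.0082 0;100 0 0 0 0;100 0 0.025 0 0;100 0 0.025 0 0;100 0 0.01 0 0;100 0 0 0 0"}}

```text
time_s: 4.5
tcp_pos: [0.5337, -0.2421, 0.0411]
orientation: [-1.481, 0.588, -0.613]
force: [0.4, 0.5, -0.2]
grip_width: 1.0
```

```bash
python3 -c "
from h import *
go(.531,-.243,.004)
save('top','pics/c2.png',4,(310,170,430,290))"
```

```text
t 4.5 tcp [ 0.5337 -0.2421  0.0411] delta tool [-0.0018  0.037  -0.0029] ang 45.9 tilt [ 0.0127 -0.9999  0.0104] F [ 0.38  0.46 -0.18] T [-0.053  0.049 -0.018] j [-0.43  0.42 -0.36  0.78  0.01  0.34] g 1.0
```

View pics/c2.png

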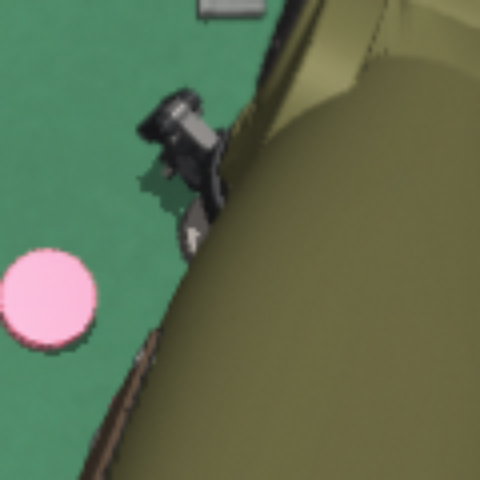

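The top view shows only the arm covering the cap, with the open finger clear of the pink cap. I'll go down the rest of the way and grip.

Emit:
{"name": "send_rows", "arguments": {"deltas": "100 -0.0018 0.012 -0.0029 0;100 0 0.01 0 0;100 0 0.008 0 0;100 0 0.004 0 0;100 0 0 0 0;100 0 0 0 0"}}

```text
time_s: 5.15
tcp_pos: [0.5331, -0.2443, 0.0076]
orientation: [-1.481, 0.584, -0.617]
force: [-0.3, -0.9, 0.4]
grip_width: 1.0
```

```bash
python3 -c "
from h import *
go(.531,-.243,.004)"
```

```text
t 5.15 tcp [ 0.5331 -0.2443  0.0076] delta tool [-0.0024  0.0036 -0.0005] ang 46.0 tilt [ 0.0173 -0.9998  0.012 ] F [-0.26 -0.93  0.41] T [0.084 0.037 0.056] j [-0.43  0.45 -0.4   0.7   0.01  0.34] g 1.0
```

Emit:
{"name": "send_rows", "arguments": {"deltas": "80 -0.0024 0.002 0 0;70 0 0 0 0;66 0 0 0 0;66 0 0 0 0;66 0 0 0 0", "grip_force": 40}}

```text
time_s: 5.65
tcp_pos: [0.532, -0.2428, 0.0064]
orientation: [-1.481, 0.583, -0.618]
force: [-0.8, 0.7, -0.7]
grip_width: 0.659
```

```bash
python3 -c "
from h import *
go(.531,-.243,.004)
save('scene','pics/c3.png',6,(150,170,250,265))"
```

```text
t 5.65 tcp [ 0.532  -0.2428  0.0064] delta tool [-0.0006  0.0024 -0.0009] ang 46.0 tilt [ 0.0188 -0.9997  0.0126] F [-0.84  0.72 -0.74] T [-0.022  0.001 -0.031] j [-0.43  0.45 -0.4   0.69  0.01  0.34] g 0.659
```

View pics/c3.png

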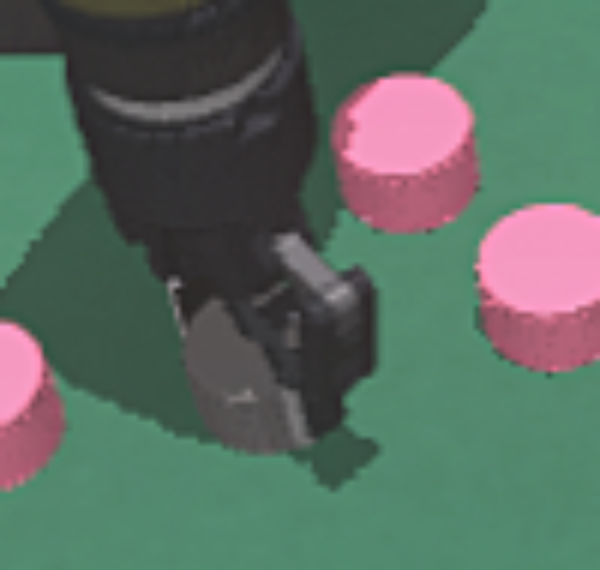

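The cap sits between the pads, and the fingertips hang slightly above the bench and overlap most of its height. I'll grip it now.

Emit:
{"name": "send_rows", "arguments": {"deltas": "50 0 0 0 0;50 0 0 0 0;50 0 0 0 0;50 0 0 0 0;50 0 0 0 0", "grip_force": 50}}

```text
time_s: 6.2
tcp_pos: [0.5324, -0.2429, 0.007]
orientation: [-1.481, 0.582, -0.619]
force: [-0.5, 0.7, 0.2]
grip_width: 0.615
```

```bash
python3 -c "
from h import *
go(.532,-.243,.23)"
```

```text
t 6.2 tcp [ 0.5324 -0.2429  0.007 ] delta tool [ 0.0041 -0.223   0.0026] ang 46.0 tilt [ 0.0196 -0.9997  0.0128] F [-0.47  0.69  0.2 ] T [-0.002  0.135  0.034] j [-0.43  0.45 -0.4   0.69  0.01  0.34] g 0.615
```

Emit:
{"name": "send_rows", "arguments": {"deltas": "50 0 -0.01 0 0;50 0 -0.02 0 0;50 0 -0.035 0 0;50 0 -0.035 0 0;50 0 -0.035 0 0;50 0 -0.035 0 0;50 0 -0.03 0 0;50 0 -0.01 0 0;50 0 0 0 0"}}

```text
time_s: 7.1
tcp_pos: [0.5253, -0.2412, 0.228]
orientation: [-1.481, 0.584, -0.617]
force: [-0.0, -0.6, -1.1]
grip_width: 0.617
```

```bash
python3 -c "
from h import *
go(.518,.2237,.20)
save('scene','pics/c4.png',1)"
```

```text
t 7.1 tcp [ 0.5253 -0.2412  0.228 ] delta tool [-0.329   0.0262  0.3287] ang 46.0 tilt [ 0.0174 -0.9998  0.0119] F [-0.04 -0.56 -1.1 ] T [-0.016 -0.009 -0.02 ] j [-0.43  0.26 -0.13  1.16  0.01  0.34] g 0.617
```

Emit:
{"name": "send_rows", "arguments": {"deltas": "50 -0.015 0 0.015 0;50 -0.033 0 0.033 0;50 -0.033 0 0.033 0;50 -0.033 0 0.033 0;50 -0.033 0 0.033 0;50 -0.033 0 0.033 0;50 -0.033 0 0.033 0;50 -0.033 0 0.033 0;50 -0.033 0 0.033 0;50 -0.02 0 0.02 0"}}

```text
time_s: 8.15
tcp_pos: [0.5087, 0.1925, 0.2043]
orientation: [-1.492, 0.614, -0.605]
force: [0.6, 0.1, -0.5]
grip_width: 0.614
```

Emit:
{"name": "send_rows", "arguments": {"deltas": "50 -0.01 0 0.01 0;50 0 0 0 0;50 0 0 0 0"}}

```text
time_s: 8.45
tcp_pos: [0.5053, 0.2091, 0.1987]
orientation: [-1.499, 0.614, -0.596]
force: [0.5, 0.1, -0.7]
grip_width: 0.614
```

```bash
python3 -c "
from h import *
go(.518,.2237,.16)"
```

```text
t 8.45 tcp [0.5053 0.2091 0.1987] delta tool [-0.0009  0.0384  0.02  ] ang 45.7 tilt [-0.0052 -0.9998 -0.0172] F [ 0.54  0.09 -0.72] T [-0.012 -0.017 -0.034] j [ 0.39  0.24 -0.21  1.13 -0.    1.17] g 0.614
```

Emit:
{"name": "send_rows", "arguments": {"deltas": "50 0 -0.015 0.01 0;50 -0.001 -0.015 0.01 0;50 0 -0.015 0 0;50 0 -0.015 0 0;50 0 -0.015 0 0;50 0 0.03 0 0;50 0 0.03 0 0;50 0 0.03 0 0;50 0 0.005 0 0;50 0 0 0 0"}}

```text
time_s: 9.45
tcp_pos: [0.5197, 0.206, 0.176]
orientation: [-1.502, 0.633, -0.613]
force: [-0.5, 0.0, 0.1]
grip_width: 0.618
```

```bash
python3 -c "
from h import *
go(.518,.2237,.16)"
```

```text
t 9.45 tcp [0.5197 0.206  0.176 ] delta tool [-0.0138  0.0158  0.0116] ang 44.5 tilt [-0.0029 -0.9997 -0.0249] F [-0.48  0.05  0.08] T [0.021 0.001 0.012] j [ 0.38  0.29 -0.21  1.1  -0.01  1.18] g 0.618
```

```bash
python3 -c "
from h import *
env.read_camera('top')
for i in range(6):
    s,p,R=tool(); print(p.round(4),R[2].round(4),s['force'].round(2),s['torque'].round(3),s['joint_positions'].round(4)); env.read_camera('scene')
save('scene','pics/c5.png',6,(360,130,460,230))
go(.518,.2237,.16)
"
```

```text
[0.5197 0.206  0.1763] [-0.0028 -0.9997 -0.025 ] [ 0.36 -0.34 -0.66] [-0.052  0.055 -0.064] [ 0.3815  0.2854 -0.2129  1.0966 -0.0071  1.176 ]
[0.5203 0.2066 0.1771] [-0.0023 -0.9997 -0.0233] [ 0.51  0.47 -0.24] [ 0.061 -0.022  0.006] [ 0.3821  0.2849 -0.2117  1.0967 -0.0068  1.1761]
[0.5208 0.2072 0.1776] [-0.0019 -0.9998 -0.022 ] [-0.27  1.21 -0.71] [ 0.045 -0.091  0.036] [ 0.3826  0.2846 -0.2108  1.0965 -0.0067  1.1762]
[0.521  0.2075 0.1778] [-0.0017 -0.9998 -0.0213] [-0.57  0.05 -1.01] [-0.027 -0.037 -0.034] [ 0.3829  0.2844 -0.2105  1.0962 -0.0066  1.1762]
[0.521  0.2077 0.1779] [-0.0016 -0.9998 -0.0211] [-0.35  0.59 -0.5 ] [ 0.075 -0.023 -0.01 ] [ 0.3833  0.2844 -0.2105  1.096  -0.0066  1.1762]
[0.5209 0.2078 0.1777] [-0.0017 -0.9998 -0.0212] [-0.09 -0.66 -0.77] [ 0.003  0.002 -0.026] [ 0.3835  0.2845 -0.2107  1.0959 -0.0066  1.1762]
t 9.85 tcp [0.5206 0.2079 0.1773] delta tool [-0.0131  0.0171  0.0096] ang 44.6 tilt [-0.0019 -0.9998 -0.0218] F [-1.33 -0.47 -0.83] T [ 0.007  0.021 -0.017] j [ 0.38  0.28 -0.21  1.1  -0.01  1.18] g 0.62
```

View pics/c5.png

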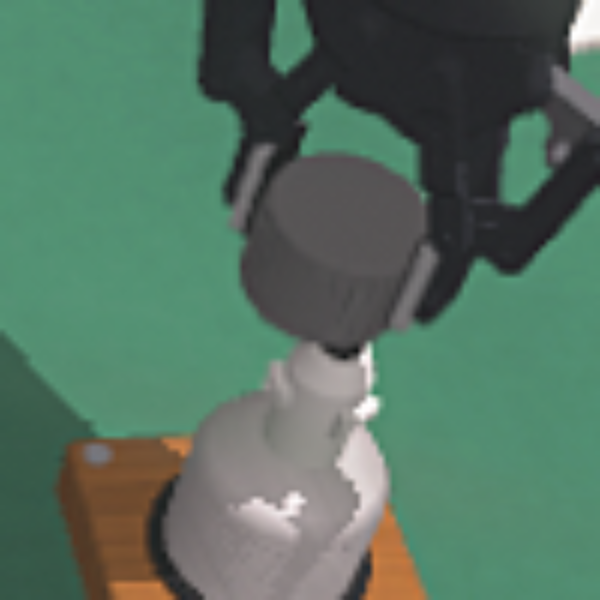

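Cap held squarely over the neck, tilted about 2° and rim just above the seal. The drift comes from lag in the fast rows, so I'll use small, slow ones from here.

Emit:
{"name": "send_rows", "arguments": {"deltas": "50 -0.004 0 0.003 0;50 -0.004 0 0.003 0;50 -0.004 0.002 0.003 0;50 0 0.004 0 0;50 0 0.004 0 0;50 0 0.004 0 0;50 0 0 0 0;50 0 0 0 0"}}

```text
time_s: 10.65
tcp_pos: [0.518, 0.2247, 0.162]
orientation: [-1.5, 0.628, -0.612]
force: [-0.4, 0.4, -0.4]
grip_width: 0.617
```

```bash
python3 -c "
from h import *
env.read_camera('top'); env.read_camera('top')
go(.5187,.223,.135)"
```

```text
t 10.75 tcp [0.518  0.2247 0.1622] delta tool [ 0.0017  0.0272 -0.0002] ang 44.7 tilt [-0.0018 -0.9998 -0.0214] F [-0.04  0.86 -0.13] T [-0.013 -0.039  0.002] j [ 0.41  0.3  -0.22  1.07 -0.01  1.2 ] g 0.614
```

Emit:
{"name": "send_rows", "arguments": {"deltas": "50 0.0017 0.004 0 0;50 0 0.004 0 0;50 0 0.004 0 0;50 0 0.004 0 0;50 0 0.004 0 0;50 0 0.003 0 0;50 0 0.002 0 0;50 0 0 0 0"}}

```text
time_s: 11.55
tcp_pos: [0.519, 0.2227, 0.1349]
orientation: [-1.5, 0.628, -0.612]
force: [-0.4, -0.8, 0.0]
grip_width: 0.616
```

```bash
python3 -c "
from h import *
F=[]
for i in range(4): env.read_camera('top'); F.append(env.get_state()['force'])
print(np.mean(F,0))
go(.5187,.223,.131)"
```

```text
[-0.29463952 -0.03185554 -0.1502868 ]
t 11.75 tcp [0.5194 0.2229 0.1355] delta tool [-0.0005  0.0045 -0.0003] ang 44.7 tilt [-0.0014 -0.9998 -0.0206] F [-0.03 -0.58  0.13] T [ 0.062 -0.037  0.022] j [ 0.41  0.32 -0.26  1.01 -0.01  1.2 ] g 0.616
```

Emit:
{"name": "send_rows", "arguments": {"deltas": "50 0 0.0015 0 0;50 0 0.0015 0 0;50 0 0.001 0 0"}}

```text
time_s: 12.05
tcp_pos: [0.5198, 0.2231, 0.1318]
orientation: [-1.498, 0.627, -0.613]
force: [0.1, -0.3, -0.5]
grip_width: 0.617
```

Emit:
{"name": "send_rows", "arguments": {"deltas": "50 0 0.001 0 0;50 0 0.001 0 0"}}

```text
time_s: 12.25
tcp_pos: [0.52, 0.2232, 0.1308]
orientation: [-1.498, 0.626, -0.614]
force: [-2.5, -1.7, 9.5]
grip_width: 0.618
```

Emit:
{"name": "send_rows", "arguments": {"deltas": "50 0 0.001 0 0;50 0 0.001 0 0"}}

```text
time_s: 12.45
tcp_pos: [0.52, 0.2233, 0.1307]
orientation: [-1.497, 0.625, -0.614]
force: [-3.8, -0.2, 7.5]
grip_width: 0.616
```

```bash
cat >> h.py <<'E'
def feel(n=4,**k):
    F=[];T=[]
    for i in range(n): env.read_camera('top'); s=env.get_state();F.append(s['force']);T.append(s['torque'])
    print("meanF",np.mean(F,0).round(2),"meanT",np.mean(T,0).round(3)); go(.5187,.223,.131)
E
python3 -c "
from h import *
feel()"
```

```text
meanF [-2.68 -0.52  7.47] meanT [-0.248  0.562 -0.005]
t 12.65 tcp [0.5201 0.2233 0.1307] delta tool [-0.0007 -0.0003 -0.0012] ang 44.7 tilt [-3.000e-04 -9.999e-01 -1.720e-02] F [-2.36  0.02  7.38] T [-0.236  0.545 -0.019] j [ 0.41  0.32 -0.27  0.99 -0.01  1.2 ] g 0.617
```

Emit:
{"name": "send_rows", "arguments": {"deltas": "50 -0.0007 0.0004 -0.0008 -3;50 0 0.0007 0 -4;50 0 0.0007 0 -4"}}

```text
time_s: 12.95
tcp_pos: [0.5204, 0.2227, 0.1312]
orientation: [-1.535, 0.47, -0.462]
force: [-0.9, 1.0, 4.1]
grip_width: 0.618
```

```bash
python3 -c "
from h import *
feel(2)"
```

```text
meanF [-1.24 -0.33  4.79] meanT [ 0.079  0.16  -0.043]
t 13.05 tcp [0.5203 0.2228 0.1311] delta tool [-0.0015  0.0001 -0.0007] ang 55.8 tilt [-1.000e-04 -9.999e-01 -1.520e-02] F [-1.39 -0.65  4.88] T [ 0.072  0.152 -0.011] j [ 0.41  0.32 -0.27  0.99 -0.01  1.01] g 0.614
```

Emit:
{"name": "send_rows", "arguments": {"deltas": "50 -0.001 0.0007 -0.0005 -5;50 0 0.0008 0 -5;50 0 0.0008 0 -5"}}

```text
time_s: 13.35
tcp_pos: [0.521, 0.2236, 0.131]
orientation: [-1.566, 0.263, -0.259]
force: [-2.2, 1.7, 6.3]
grip_width: 0.619
```

Emit:
{"name": "send_rows", "arguments": {"deltas": "50 -0.0003 0.0008 0 -5;50 -0.0003 0.0008 0 -5;50 -0.0003 0.0008 0 -5"}}

```text
time_s: 13.65
tcp_pos: [0.5213, 0.2255, 0.1308]
orientation: [-1.577, 0.052, -0.05]
force: [-1.8, 0.2, 5.7]
grip_width: 0.615
```

```bash
python3 -c "
from h import *
feel(2)"
```

```text
meanF [-1.35  2.04  4.65] meanT [ 0.297  0.275 -0.04 ]
t 13.75 tcp [0.5213 0.2257 0.1308] delta tool [-0.0024 -0.0002 -0.0028] ang 86.2 tilt [-0.0011 -1.     -0.0068] F [-1.63  2.5   5.17] T [ 0.282  0.26  -0.053] j [ 0.41  0.32 -0.28  0.98 -0.01  0.48] g 0.616
```

Emit:
{"name": "send_rows", "arguments": {"deltas": "50 -0.0015 -0.0004 -0.0018 0;50 -0.0015 0 -0.0015 0;50 -0.0005 0.0006 -0.0008 -4"}}

```text
time_s: 14.05
tcp_pos: [0.5191, 0.2224, 0.1312]
orientation: [-1.576, -0.002, -0.001]
force: [5.1, 1.9, 2.3]
grip_width: 0.616
```

```bash
python3 -c "
from h import *
feel(2)"
```

```text
meanF [3.4  1.24 0.78] meanT [ 0.377 -0.777 -0.053]
t 14.15 tcp [0.5192 0.2224 0.1313] delta tool [-0.0005  0.0003  0.0006] ang 90.0 tilt [ 0.0022 -1.     -0.0052] F [3.68 1.62 0.94] T [ 0.392 -0.838 -0.05 ] j [ 0.41  0.31 -0.29  0.97 -0.01  0.41] g 0.619
```

Emit:
{"name": "send_rows", "arguments": {"deltas": "50 0.0012 0.0004 0.0005 0;50 0 0.0007 0 -4;50 0 0.0007 0 -4"}}

```text
time_s: 14.45
tcp_pos: [0.5208, 0.2219, 0.1311]
orientation: [-1.575, -0.11, 0.105]
force: [1.5, 0.8, 5.2]
grip_width: 0.616
```

```bash
python3 -c "
from h import *
feel(2)"
```

```text
meanF [ 1.31 -0.96  6.17] meanT [ 0.012 -0.302 -0.092]
t 14.55 tcp [0.5207 0.2219 0.1311] delta tool [-0.0019  0.0001  0.0014] ang 97.8 tilt [ 0.0024 -1.     -0.0073] F [ 2.02 -1.14  5.7 ] T [ 0.021 -0.317 -0.108] j [ 0.41  0.31 -0.29  0.97 -0.01  0.27] g 0.616
```

Emit:
{"name": "send_rows", "arguments": {"deltas": "50 0 0.0007 0.0008 -4;50 0 0.0007 0 -4;50 0 0.0007 0 -4"}}

```text
time_s: 14.85
tcp_pos: [0.5213, 0.2225, 0.1309]
orientation: [-1.561, -0.274, 0.268]
force: [0.8, 0.8, 4.6]
grip_width: 0.619
```

```bash
python3 -c "
from h import *
feel(2)"
```

```text
meanF [-0.35  0.7   5.5 ] meanT [ 0.257 -0.049 -0.058]
t 14.95 tcp [0.5213 0.2225 0.1308] delta tool [-0.0023 -0.0002  0.0013] ang 109.7 tilt [ 0.0024 -1.     -0.0079] F [-0.12  0.97  5.61] T [ 0.251 -0.025 -0.096] j [ 0.41  0.31 -0.29  0.97 -0.01  0.06] g 0.619
```

Emit:
{"name": "send_rows", "arguments": {"deltas": "50 0 0.0007 0 -4;50 0 0.0007 0 -4;50 0 0.0007 0 -4"}}

```text
time_s: 15.25
tcp_pos: [0.5209, 0.2232, 0.1291]
orientation: [-1.533, -0.437, 0.433]
force: [1.1, 1.1, 0.8]
grip_width: 0.617
```

```bash
python3 -c "
from h import *
feel(2)"
```

```text
meanF [0.93 1.75 0.51] meanT [ 0.491 -0.191  0.01 ]
t 15.35 tcp [0.5208 0.2233 0.129 ] delta tool [-0.0019 -0.002   0.0009] ang 121.7 tilt [ 7.0e-04 -1.0e+00 -6.1e-03] F [0.58 2.02 0.36] T [ 0.539 -0.203  0.015] j [ 0.41  0.31 -0.29  0.97 -0.01 -0.14] g 0.623
```

Emit:
{"name": "send_rows", "arguments": {"deltas": "50 0 0.001 0.0005 -4;50 0 0.0015 0 -2;50 0 0.0015 0 0"}}

```text
time_s: 15.65
tcp_pos: [0.5201, 0.2237, 0.1248]
orientation: [-1.516, -0.512, 0.51]
force: [-0.1, 0.9, 3.5]
grip_width: 0.619
```

```bash
python3 -c "
from h import *
feel(2)"
```

```text
meanF [0.37 1.45 3.15] meanT [ 0.231 -0.154 -0.005]
t 15.75 tcp [0.5202 0.2236 0.1248] delta tool [-0.0016 -0.0062  0.0003] ang 127.4 tilt [-7.0e-04 -1.0e+00 -5.7e-03] F [0.15 1.32 2.91] T [ 0.23  -0.165  0.004] j [ 0.41  0.31 -0.3   0.96 -0.01 -0.24] g 0.623
```

Emit:
{"name": "send_rows", "arguments": {"deltas": "50 0 0.0015 0 0;50 0 0.002 0 0;50 0 0.002 0 0;50 0 0.002 0 0"}}

```text
time_s: 16.15
tcp_pos: [0.5202, 0.2237, 0.1189]
orientation: [-1.516, -0.508, 0.505]
force: [-1.8, 0.4, 10.0]
grip_width: 0.617
```

```bash
python3 -c "
from h import *
feel(2)"
```

```text
meanF [-1.36 -0.03  9.08] meanT [ 0.048  0.289 -0.009]
t 16.25 tcp [0.5202 0.2237 0.1189] delta tool [-0.0016 -0.0121  0.0003] ang 127.1 tilt [ 4.0e-04 -1.0e+00 -5.8e-03] F [-1.31  0.05  8.96] T [ 0.038  0.325 -0.005] j [ 0.41  0.32 -0.31  0.94 -0.01 -0.24] g 0.618
```

Emit:
{"name": "send_rows", "arguments": {"deltas": "50 0 0.0014 0 3;50 0 0.0014 0 4;50 0 0.0014 0 4;50 0 0.0014 0 4"}}

```text
time_s: 16.65
tcp_pos: [0.5209, 0.2237, 0.1179]
orientation: [-1.556, -0.296, 0.286]
force: [-3.5, -1.2, 13.8]
grip_width: 0.618
```

```bash
python3 -c "
from h import *
feel(2)"
```

```text
meanF [-2.69 -0.37 13.46] meanT [-0.081  0.564  0.01 ]
t 16.75 tcp [0.5209 0.2237 0.1179] delta tool [-0.0022 -0.0131  0.0001] ang 111.3 tilt [ 0.0054 -1.     -0.0057] F [-2.59 -0.47 12.99] T [-0.075  0.564  0.046] j [ 0.41  0.32 -0.31  0.94 -0.01  0.04] g 0.62
```

Emit:
{"name": "send_rows", "arguments": {"deltas": "50 -0.0004 0.001 0 4;50 0 0.0012 0 4;50 0 0.0012 0 4;50 0 0.0012 0 4"}}

```text
time_s: 17.15
tcp_pos: [0.5208, 0.2231, 0.1179]
orientation: [-1.573, -0.069, 0.054]
force: [-3.1, -0.6, 13.3]
grip_width: 0.622
```

```bash
python3 -c "
from h import *
feel(2)"
```

```text
meanF [-3.29 -0.93 12.92] meanT [-0.135  0.707  0.072]
t 17.25 tcp [0.5208 0.2231 0.1179] delta tool [-0.002  -0.0131 -0.    ] ang 94.6 tilt [ 0.0098 -0.9999 -0.0039] F [-3.75 -1.42 13.11] T [-0.109  0.717  0.021] j [ 0.41  0.32 -0.31  0.93 -0.01  0.33] g 0.618
```

Emit:
{"name": "send_rows", "arguments": {"deltas": "50 -0.0005 0.001 0 4;50 -0.0003 0.001 0 4;50 0 0.001 0 4;50 0 0.001 0 4"}}

```text
time_s: 17.65
tcp_pos: [0.5204, 0.2227, 0.1179]
orientation: [-1.566, 0.158, -0.179]
force: [-3.1, -1.0, 11.0]
grip_width: 0.615
```

```bash
python3 -c "
from h import *
feel(2)"
```

```text
meanF [-2.16 -0.2  10.56] meanT [-0.061  0.575  0.028]
t 17.75 tcp [0.5204 0.2227 0.1179] delta tool [-0.0016 -0.0131 -0.0001] ang 77.8 tilt [ 1.330e-02 -9.999e-01 -3.000e-04] F [-1.73 -0.65 10.57] T [-0.048  0.574  0.02 ] j [ 0.41  0.31 -0.32  0.93 -0.01  0.62] g 0.616
```

Emit:
{"name": "send_rows", "arguments": {"deltas": "50 -0.0003 0.001 0 3;50 0 0.001 0 3"}}

```text
time_s: 17.95
tcp_pos: [0.5203, 0.2226, 0.1179]
orientation: [-1.556, 0.242, -0.265]
force: [-2.3, -0.6, 10.7]
grip_width: 0.618
```

```bash
python3 -c "
from h import *
feel(3)"
```

```text
meanF [-2.43 -0.48 11.14] meanT [-0.006  0.492  0.037]
t 18.1 tcp [0.5203 0.2226 0.1179] delta tool [-0.0015 -0.0131 -0.0001] ang 71.6 tilt [ 0.0144 -0.9999  0.0018] F [-1.72 -0.14 10.75] T [-0.014  0.478  0.026] j [ 0.41  0.31 -0.32  0.93 -0.01  0.73] g 0.616
```

Emit:
{"name": "send_rows", "arguments": {"deltas": "50 0 0.001 0 3;50 0 0.001 0 3"}}

```text
time_s: 18.3
tcp_pos: [0.5203, 0.2227, 0.1179]
orientation: [-1.543, 0.326, -0.35]
force: [-2.8, 0.5, 10.2]
grip_width: 0.615
```

```bash
python3 -c "
from h import *
feel(3)"
```

```text
meanF [-2.850e+00 -1.000e-02  1.038e+01] meanT [0.133 0.514 0.026]
t 18.45 tcp [0.5203 0.2228 0.1179] delta tool [-0.0013 -0.0131 -0.0004] ang 65.4 tilt [ 0.0145 -0.9999  0.0045] F [-3.06 -0.15 10.12] T [0.117 0.537 0.055] j [ 0.41  0.31 -0.32  0.93 -0.01  0.84] g 0.615
```

Emit:
{"name": "send_rows", "arguments": {"deltas": "50 0 0.001 0 3;50 0 0.001 0 3"}}

```text
time_s: 18.65
tcp_pos: [0.5201, 0.2234, 0.1179]
orientation: [-1.525, 0.41, -0.434]
force: [-3.0, -0.2, 11.7]
grip_width: 0.617
```

```bash
python3 -c "
from h import *
feel(3)"
```

```text
meanF [-2.46  0.08 10.99] meanT [0.102 0.615 0.228]
t 18.8 tcp [0.5201 0.2234 0.1179] delta tool [-0.0008 -0.0131 -0.0009] ang 59.3 tilt [ 0.0135 -0.9999  0.0077] F [-2.68  0.16 10.9 ] T [0.09  0.597 0.258] j [ 0.41  0.31 -0.32  0.93 -0.01  0.95] g 0.618
```

Emit:
{"name": "send_rows", "arguments": {"deltas": "50 0 0.001 0 1.5"}}

```text
time_s: 18.9
tcp_pos: [0.52, 0.2234, 0.1179]
orientation: [-1.521, 0.429, -0.454]
force: [-2.5, -1.0, 11.6]
grip_width: 0.618
```

```bash
python3 -c "
from h import *
feel(3)"
```

```text
meanF [-2.17 -0.47 11.23] meanT [-0.063  0.572  0.285]
t 19.05 tcp [0.52   0.2235 0.1179] delta tool [-0.0007 -0.0131 -0.0009] ang 57.7 tilt [ 0.0135 -0.9999  0.0085] F [-2.49 -0.75 12.03] T [-0.116  0.541  0.302] j [ 0.41  0.31 -0.32  0.93 -0.01  0.97] g 0.62
```

The torque rose linearly to about 0.29 N m, so this is the stop. I'll relax the twist by the flask's spring-back, then ease up into the notch.

Emit:
{"name": "send_rows", "arguments": {"deltas": "50 0 0.0005 0 -3;50 0 0 0 -1;50 0 -0.001 0 0;50 0 -0.0015 0 0;50 0 -0.0015 0 0"}}

```text
time_s: 19.55
tcp_pos: [0.5198, 0.2236, 0.123]
orientation: [-1.531, 0.375, -0.4]
force: [0.6, 1.9, -5.1]
grip_width: 0.621
```

```bash
python3 -c "
from h import *
feel(3)"
```

```text
meanF [0.73 0.86 2.16] meanT [ 0.304 -0.168  0.096]
t 19.7 tcp [0.5199 0.2236 0.1229] delta tool [-0.0006 -0.0081 -0.001 ] ang 61.7 tilt [ 0.0144 -0.9999  0.0086] F [0.21 0.55 2.46] T [ 0.357 -0.133  0.11 ] j [ 0.41  0.3  -0.32  0.93 -0.01  0.9 ] g 0.618
```

Emit:
{"name": "send_rows", "arguments": {"deltas": "50 0 -0.001 0 0;50 0 -0.001 0 0"}}

```text
time_s: 19.9
tcp_pos: [0.5198, 0.2236, 0.1231]
orientation: [-1.532, 0.375, -0.4]
force: [4.6, 3.0, -8.2]
grip_width: 0.618
```

```bash
python3 -c "
from h import *
feel(3)"
```

```text
meanF [ 4.5   2.68 -7.5 ] meanT [ 0.649 -0.927  0.086]
t 20.05 tcp [0.5198 0.2236 0.1231] delta tool [-0.0006 -0.0079 -0.001 ] ang 61.7 tilt [ 0.0137 -0.9999  0.0078] F [ 4.84  2.76 -7.96] T [ 0.664 -0.914  0.128] j [ 0.41  0.3  -0.32  0.94 -0.01  0.9 ] g 0.618
```

The cap resists a 7.5 N pull without moving, so it's caught. I'll relax, let go and back off upward.

Emit:
{"name": "send_rows", "arguments": {"deltas": "50 0 0.0004 0 0;50 0 0 0 0;66 0 0 0 0;72 0 0 0 0;80 0 0 0 0;90 0 0 0 0;100 0 0 0 0;100 0 0 0 0"}}

```text
time_s: 20.85
tcp_pos: [0.5175, 0.2218, 0.1218]
orientation: [-1.536, 0.379, -0.398]
force: [0.7, 0.1, 0.3]
grip_width: 0.999
```

Emit:
{"name": "send_rows", "arguments": {"deltas": "100 0 -0.01 0 0;100 0 -0.02 0 0;100 0 -0.03 0 0;100 0 -0.03 0 0;100 0 -0.03 0 0;100 0 -0.02 0 0;100 0 -0.005 0 0;100 0 0 0 0"}}

```text
time_s: 21.65
tcp_pos: [0.5151, 0.2219, 0.2762]
orientation: [-1.536, 0.379, -0.399]
force: [0.4, 0.9, -0.3]
grip_width: 0.996
```

```bash
python3 -c "
from h import *
feel(2)
im=env.read_camera('scene')[:,:,::-1]
cv2.imwrite('pics/d1.png',cv2.resize(im[140:250,350:470],None,fx=5,fy=5,interpolation=cv2.INTER_CUBIC))
for a in (.134,.140): print(a,proj('scene',[[.5185,.2235,a+.018],[.5185,.2235,a-.018],[.5185-.0,.2235-.027,a+.018],[.5185,.2235+.027,a+.018],[.5455,.2235,a-.018]]).round(1).tolist())
"
```

```text
meanF [-0.22  0.05 -0.15] meanT [-0.009  0.044  0.016]
t 21.75 tcp [0.5145 0.2217 0.2747] delta tool [0.0015 0.1437 0.003 ] ang 61.6 tilt [ 0.0109 -0.9999  0.0013] F [-0.36 -0.19 -0.7 ] T [-0.016  0.057  0.026] j [ 0.41  0.22 -0.07  1.27 -0.01  0.91] g 0.996
0.134 [[417.9, 184.0], [413.0, 196.1], [404.9, 184.0], [430.8, 184.1], [416.2, 206.0]]
0.14 [[418.7, 182.0], [413.8, 194.1], [405.6, 181.9], [431.7, 182.0], [417.0, 204.0]]
```

View pics/d1.png

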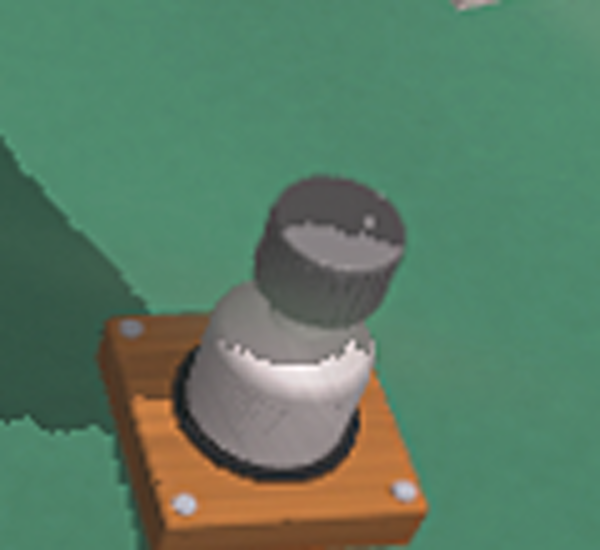

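The cap sits level on the neck. Its top-face centre is at about (417.4,184.6) px, against a predicted (417.9,184.0) for locked and (418.7,182.0) for unlocked. The gripper is clear, so I'll hand in.

```bash
python3 -c "
from h import *
save('top','pics/e.png')
for n in('dye_jar_center','sanding_block','glue_brush'): print(n,[(np.round(b['box'],1).tolist(),round(b['confidence'],2)) for b in env.search_frame('top',n)[:1]])
print(env.sign_off())"
```

```text
dye_jar_center [([250.1, 131.0, 271.3, 160.2], 0.96)]
sanding_block [([236.8, 263.1, 274.6, 287.2], 0.93)]
glue_brush [([355.8, 104.0, 376.5, 172.9], 0.79)]
the job is handed in; nothing more can be done
None
```

The cap is back on the flask and locked, and I handed the job in at about 22 s of the 72 s allowed. The sign-off gives no verdict.

**What I did:** I gripped the grey cap and set it on the neck, where it landed blocked on the lugs. Turning it anticlockwise about 75° under roughly 5 N made it drop into a gap. I then pressed with 9–14 N and turned it clockwise about 70° to the stop. There the twist rose to about 0.29 N m. Finally I eased off, let go and backed away.

**Last checks:**
- **Locked:** While still gripped, the cap's centre was about 9 mm above the neck's lugs, the height given for locked. It also held against a 7.5 N upward pull.
- **After letting go:** In the picture the cap looks level. Its top is within about 1 px of the locked position and about 3 px from the unlocked one.
- **Bystanders:** The jar, sanding block and brush show in the same places as at the start, within the detector's few pixels of scatter.
- **Gripper:** It is clear of everything, with no force on the tool.

**What disagreed:**
- **Neck position:** By feel, the neck was about 1.5 mm farther out in x than the cameras put it, within calibration and grip error.
- **Tool tilt:** The tool drifted to about 2° of tilt during the fast transfer and mostly straightened out on contact. I judged the final level only from the picture.

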